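# Bring the ink bottle to the front of the desk carousel

## Task

Turn the desk carousel by gently pushing at its rim, where brass finger pegs stand, without gripping anything, until the blue ink bottle stands squarely at the front, in line behind the brass arrow on the carousel's foot, and leave it standing still there. Push only the carousel itself: do not touch the things that stand in it, which must all stay upright in their compartments, and leave the clock, stapler and stamp pad where they are.

Things in the scene. Friction and masses are not known exactly. Their poses are not given: they have to be found in the camera images.
- carousel_base: fixed dark wooden foot of the carousel; origin at its underside on the vertical turning axis; it stands on the brown leather pad, which is 4 mm thick, so at z = 0.004. Its -x axis points to the front: from the axis out along the tongue with the brass arrow. Foot 150 mm in diameter, 12 mm high; the tongue is 34 mm wide and, with the arrow, ends 169 mm from the axis, at most 12 mm above the foot's underside, and runs under the tray
- pointer_tip (a point): inner point of the brass arrow on the tongue, 137 mm in front of the turning axis, at z = 0.0155; the line from it to the axis is the front line
- turntable (a joint): angle by which the round wooden tray has been turned about its vertical axis since the start (rad; 0 at the start, wherever the tray then stands), grows counter-clockwise seen from above; it turns freely both ways, 12 rad each way from 0, with light friction (about 0.06 N m, so a push of about 0.5 N at a peg moves it) and stops almost at once when no longer pushed
- turntable_center (a point): centre of the tray on the turning axis, on the upper face of the tray plate, at z = 0.027. The plate is 262 mm in diameter and 8 mm thick; a fence 14 mm high and 4 mm thick (98 mm outer radius) and two crossed dividers 18 mm high make four equal compartments, each holding one thing; small brass knob in the middle, 34 mm high
- peg_0 (a point): top centre of brass finger peg 0, upright on the tray's rim outside the fence: 14 mm in diameter, 38 mm tall, top at z = 0.065, 120 mm from the turning axis; stands in line with a divider. The four pegs are 90 degrees apart, numbered counter-clockwise, and turn with the tray
- peg_1 (a point): top centre of brass finger peg 1, upright on the tray's rim outside the fence: 14 mm in diameter, 38 mm tall, top at z = 0.065, 120 mm from the turning axis; stands in line with a divider. The four pegs are 90 degrees apart, numbered counter-clockwise, and turn with the tray
- peg_2 (a point): top centre of brass finger peg 2, upright on the tray's rim outside the fence: 14 mm in diameter, 38 mm tall, top at z = 0.065, 120 mm from the turning axis; stands in line with a divider. The four pegs are 90 degrees apart, numbered counter-clockwise, and turn with the tray
- peg_3 (a point): top centre of brass finger peg 3, upright on the tray's rim outside the fence: 14 mm in diameter, 38 mm tall, top at z = 0.065, 120 mm from the turning axis; stands in line with a divider. The four pegs are 90 degrees apart, numbered counter-clockwise, and turn with the tray
- ink_bottle: square dark blue ink bottle with a black cap, 49x48x58 mm, loose in one of the four compartments (which one varies), about 54 mm from the turning axis; origin at the centre of its underside, z up
- stamp: wooden hand stamp with a brown turned handle, 24x48x66 mm, loose in another compartment; origin at the centre of its underside, z up
- binder_clip: black spring clip standing on its jaws, 32x31x43 mm, loose in another compartment; origin at the centre of its underside, z up
- rubber_eraser: blue and white eraser lying flat, 21x52x12 mm, loose in another compartment; origin at the centre of its underside, z up
- clock: small brass desk clock on a walnut foot, 35x80x87 mm, loose on the desk to the right in front of the carousel; origin at the centre of its underside
- desk_stapler: black stapler, 36x153x44 mm, loose on the desk to the left in front of the carousel; origin at the centre of its underside, long along its y
- ink_pad: red stamp pad tin, 65x88x15 mm, loose on the desk in front of the carousel, a little to the right; origin at the centre of its underside

How it is judged:
By the outcome, as a careful person would: the job done as asked, in the order asked, and still so for the second after the job is handed in, with the robot touching nothing.
It also fails if it takes over 48 s, if anything falls off the work surface, if the arm or the gripper's body presses on something with over 40 N, if the wrist force passes 120 N, or if a joint passes its speed limit or range.

## Robot

A 7-joint arm with a two-finger parallel gripper is mounted at the origin on a cart in front of the work surface, level with it; the furniture and walls round the work are solid. World frame = base frame: x ahead of the robot, y to its left, z up, the work surface at z = 0. Lengths are in m, angles in degrees, forces in N, time in s.
With the tool pointing down it reaches from about 0.425 to 0.95 m from the base axis. Payload 16.7 kg.
Tool frame: the origin (TCP) lies on the centre line of the jaws, within the pads' length; the fingertips stand 25 mm ahead of it and the grasp point (between the pads) lies 6 mm ahead of it; z points along the fingers, y is the direction in which the jaws open and shut (so a half turn about z gives the same grasp; the last joint's range is limited). The gripper opens to 94 mm and grips with 3 to 60 N. Pads are 16 mm wide; open, the fingers measure 119 mm over their backs; the gripper's body (75 mm by 177 mm) begins 78 mm behind the grasp point.
Start: joints at [-76.862, 24.414, 4.234, 92.017, -1.954, 63.644, -3.845], TCP at [0.25, 0.627, 0.23] pointing down, gripper open.
Joint ranges: [-163.25, 163.25], [-28.42, 122.38], [-70.27, 78.77], [12.13, 141.07], [-58.53, 238.53], [9.26, 117.41], [-156.51, 156.51]. Speed limits (degrees/s): [108.29, 108.29, 136.94, 136.94, 172.46, 172.46, 172.46].

## Interface

Orientations are given as a 3x3 rotation matrix whose columns are the frame's x, y, z axes.
In Python, from workcell import ctrl gives the robot as it stands.
- The arm moves only by the tool servo_tool, never from a script. Its argument "moves" is a list of rows, each an object of numbers: "tx", "ty", "tz": the shift along the tool's x, y, z scaled (see below); "rx", "ry", "rz": the turn, a rotation vector about the tool's x, y, z scaled (see below); "fingers": the finger opening in mm, from 0 to 94. In form: [{"tx": .., "ty": .., "tz": .., "rx": .., "ry": .., "rz": .., "fingers": ..}, ...]. A call has 1 to 10 rows; each row is the pose to reach, as a shift and turn from the pose measured when the call began, along the tool's axes at that moment, turning the shorter way round; what a row does not reach only later rows make up. The controller multiplies each number of a shift by 10 cm and each number of a turn by 180 degrees. A row lasts 1/12 s, in which the tool goes at most 41.7 mm and 7.16 degrees, less where a joint would pass 70% of its speed; a pose out of reach is approached as far as the arm can. A call with a number of a shift or a turn outside -1 to 1 is refused whole. A call with a gripper value outside its range is refused whole. The fingers move at their own pace and stop on an object; "grip_force" is the grip in N (left out, the last holds). Time passes only in rows, so rows that repeat a pose let the fingers close. It gives the time, the measured TCP pose, the force and the opening at its end, in the units of the state.
- ctrl.read_state(): the state, without advancing time (a new reading comes with each control period).
- ctrl.read_camera(name): name is "scene" or "top"; returns (picture, depth): 400x640x3 uint8, red, green, blue; 400x640 float32, m along the optical axis (not along the pixel's ray), 0 where there is no reading.
- ctrl.camera_params(name): a dict with "camera_matrix" (3x3 intrinsics, pixels), "dist" ([k1, k2, p1, p2, k3] as OpenCV has them; the pictures are not rectified), "cam_to_world" (4x4, takes a point from camera to world coordinates). Camera axes: x right, y down, z forward; pixel columns grow to the right and rows downward; lengths in m; the calibration is good to about 2 mm. A picture is of the moment at which its call begins. camera_params takes no time and is no camera call.
- ctrl.hand_in(): hands the job in, once; it reports no verdict.
The state is a dict: "clock": time; "joint_pos": joint angles; "dq": joint speeds; "joint_efforts": joint torques, N m; "tool_pos": TCP position; "tcp_rot": TCP orientation; "contact_force": force on the tool from outside, world axes, zero at the start; "torque": the same for the moment, N m; "width": finger opening in m.
Only numpy, scipy, OpenCV 4.12 (cv2) and the standard library are available. Lean on these libraries where they do the work, as an engineer would, in place of code of your own. Each camera call takes 0.05 s, during which the arm holds its last target.

## Working session

There is one attempt and no reset: what is moved stays moved. The work goes in short steps, Python scripts to look and compute and a tool call to move; the robot and the scene stay as the last step left them, time stands still between calls to the robot, and variables do not carry over. Pictures are saved under pics/ and viewed, and the job is handed in when it is done.

Besides the shell and the picture viewer there is one more tool, called after "Call:" as a command line: name --argument value ..., lists and objects as JSON in quotes. servo_tool: Moves the arm, as the interface text tells. Shifts and turns lie within -1 to 1; 1 stands for 10 cm of shift or 180 degrees of turn. Its arguments: {"type":"object","properties":{"moves":{"type":"array","items":{"type":"object","properties":{"tx":{"type":"number","minimum":-1,"maximum":1},"ty":{"type":"number","minimum":-1,"maximum":1},"tz":{"type":"number","minimum":-1,"maximum":1},"rx":{"type":"number","minimum":-1,"maximum":1},"ry":{"type":"number","minimum":-1,"maximum":1},"rz":{"type":"number","minimum":-1,"maximum":1},"fingers":{"type":"number"}}}},"grip_force":{"type":"number"}},"required":["moves"]}

```bash
mkdir -p pics; python3 - <<'E'
from workcell import ctrl
import cv2,numpy as np
np.set_printoptions(precision=4,suppress=True)
for n in("scene","top"):
    p,d=ctrl.read_camera(n); cv2.imwrite(f"pics/{n}0.png",p[:,:,::-1]); np.savez(f"{n}0.npz",p=p,d=d)
    c=ctrl.camera_params(n); print(n,c)
s=ctrl.read_state();print(s)
E
```

```text
scene {'camera_matrix': array([[513.028 ,   0.    , 322.2897],
       [  0.    , 513.028 , 200.6558],
       [  0.    ,   0.    ,   1.    ]]), 'dist': array([-0.1212,  0.    ,  0.    ,  0.    ,  0.    ]), 'cam_to_world': array([[ 0.7393, -0.4552,  0.4962, -0.1922],
       [-0.673 , -0.4757,  0.5663, -0.7378],
       [-0.0217, -0.7526, -0.6581,  1.0545],
       [ 0.    ,  0.    ,  0.    ,  1.    ]])}
top {'camera_matrix': array([[363.2263,   0.    , 315.8197],
       [  0.    , 363.2263, 199.1302],
       [  0.    ,   0.    ,   1.    ]]), 'dist': array([-0.0194,  0.    ,  0.    ,  0.    ,  0.    ]), 'cam_to_world': array([[-0.0037, -0.9908,  0.1353,  0.4128],
       [-0.9995, -0.0005, -0.031 ,  0.0889],
       [ 0.0308, -0.1353, -0.9903,  0.9495],
       [ 0.    ,  0.    ,  0.    ,  1.    ]])}
{'clock': 0.1, 'joint_pos': array([-76.8621,  24.4461,   4.2321,  92.0474,  -1.955 ,  63.6447,
        -3.8443]), 'dq': array([ 0.1204, -0.0713,  0.0408, -0.1592, -0.0492, -0.0367,  0.0166]), 'joint_efforts': array([  0.0094, -93.746 ,   3.6781, -45.5037,  -0.0484,   0.0168,
         0.    ]), 'tool_pos': array([0.2495, 0.6268, 0.2299]), 'tcp_rot': array([[-0.9291,  0.3698, -0.0004],
       [ 0.3698,  0.9291, -0.0011],
       [-0.0001, -0.0012, -1.    ]]), 'contact_force': array([-0.0154, -0.157 , -0.0617]), 'torque': array([-0.057 ,  0.0311, -0.0141]), 'width': 0.09385033310086884}
```

View pics/scene0.png

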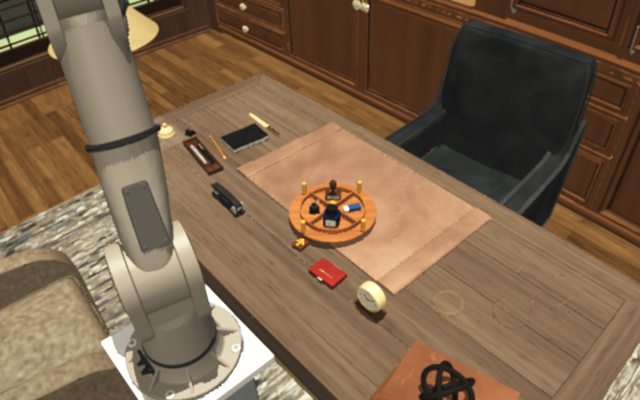

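View pics/top0.png

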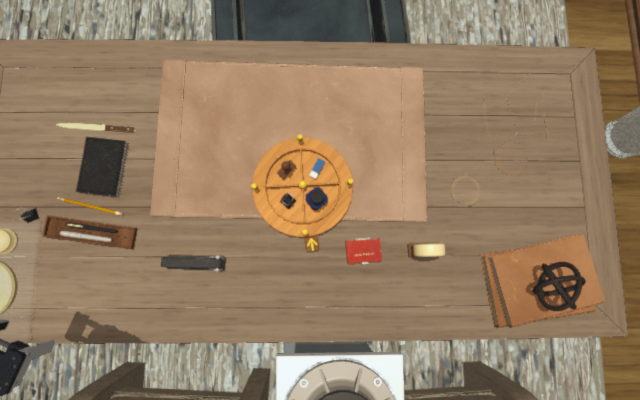

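```bash
cat > h.py <<'E'
import cv2,numpy as np
from workcell import ctrl
np.set_printoptions(precision=4,suppress=True)
def ray(n,uv,z):
    c=ctrl.camera_params(n);K=c["camera_matrix"];D=np.array(c["dist"]);T=c["cam_to_world"]
    q=cv2.undistortPoints(np.array(uv,float).reshape(-1,1,2),K,D).reshape(-1,2)
    r=np.c_[q,np.ones(len(q))]@T[:3,:3].T
    return T[:3,3]+r*((z-T[2,3])/r[:,2])[:,None]
def proj(n,P):
    c=ctrl.camera_params(n);T=np.linalg.inv(c["cam_to_world"])
    return cv2.projectPoints(np.array(P,float).reshape(-1,3),cv2.Rodrigues(T[:3,:3])[0],T[:3,3],c["camera_matrix"],np.array(c["dist"]))[0].reshape(-1,2)
E
python3 - <<'E'
from h import *
p=np.load("top0.npz")["p"]
x0,y0,w,h=235,120,150,140
cv2.imwrite("pics/topz.png",cv2.resize(p[y0:y0+h,x0:x0+w,::-1],None,fx=4.2,fy=4.2,interpolation=cv2.INTER_CUBIC))
hsv=cv2.cvtColor(p,cv2.COLOR_RGB2HSV)
for nm,lo,hi in(("brass",(20,140,120),(32,255,255)),("blue",(105,90,15),(130,255,130))):
    m=cv2.inRange(hsv,lo,hi);n,l,st,ce=cv2.connectedComponentsWithStats(m)
    for i in range(1,n):
        if st[i,4]>6 and 230<ce[i,0]<380 and 120<ce[i,1]<260:
            print(nm,st[i],ce[i],[ray("top",ce[i],z)[0][:2] for z in(.012,.0155,.065,.085)])
E
```

```text
brass [297 134   6   9  31] [299.1935 137.7097] [array([0.7061, 0.1032]), array([0.705 , 0.1032]), array([0.6895, 0.1024]), array([0.6833, 0.1021])]
brass [346 178   7   8  38] [349.1316 181.5789] [array([ 0.5876, -0.0284]), array([ 0.5869, -0.0279]), array([ 0.5777, -0.0218]), array([ 0.574 , -0.0193])]
brass [299 180   8   8  46] [302.0217 183.587 ] [array([0.582 , 0.0955]), array([0.5813, 0.0955]), array([0.5724, 0.0951]), array([0.5688, 0.095 ])]
brass [251 183   7   8  33] [253.8485 186.303 ] [array([0.5746, 0.221 ]), array([0.574 , 0.2205]), array([0.5654, 0.2135]), array([0.562 , 0.2107])]
brass [302 229   6   6  31] [304.2903 231.7097] [array([0.4563, 0.0895]), array([0.4561, 0.0895]), array([0.4538, 0.0894]), array([0.4529, 0.0894])]
brass [307 238  11  13  70] [311.6286 243.0143] [array([0.4273, 0.0707]), array([0.4273, 0.0707]), array([0.4265, 0.0717]), array([0.4262, 0.0721])]
blue [315 188   6   3   7] [317.4286 189.    ] [array([0.5677, 0.0552]), array([0.5671, 0.0553]), array([0.5589, 0.0571]), array([0.5556, 0.0578])]
blue [307 192  20  17 102] [315.2843 201.7647] [array([0.534 , 0.0609]), array([0.5335, 0.061 ]), array([0.5271, 0.0625]), array([0.5245, 0.0631])]
```

View pics/topz.png

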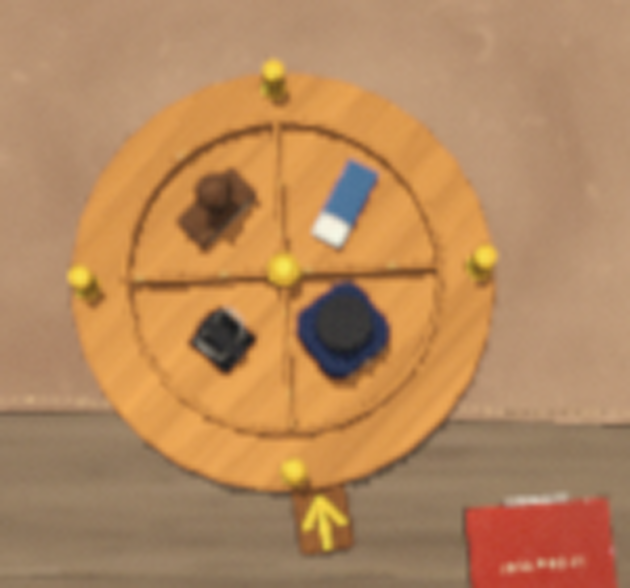

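```bash
cat > m.py <<'E'
from h import *
def zoom(n,tag,P=None):
    p,d=ctrl.read_camera(n) if P is None else (P,None)
    x0,y0,w,hh=(235,120,150,140) if n=="top" else (280,170,110,90)
    f=4.2 if n=="top" else 6
    im=cv2.resize(p[y0:y0+hh,x0:x0+w,::-1],None,fx=f,fy=f,interpolation=cv2.INTER_CUBIC)
    cv2.imwrite(f"pics/{tag}.png",im); return p
def meas(p,C=np.array([.5716,.0959])):
    hsv=cv2.cvtColor(p,cv2.COLOR_RGB2HSV)
    m=cv2.inRange(hsv,(20,140,120),(32,255,255));n,l,st,ce=cv2.connectedComponentsWithStats(m)
    for i in range(1,n):
        if st[i,4]>12 and 230<ce[i,0]<380 and 120<ce[i,1]<260:
            z=.0155 if st[i,4]>55 else .06
            v=ray("top",ce[i],z)[0][:2]-C
            print("brass",ce[i],"rel",v,"r",np.hypot(*v),"ang",np.degrees(np.arctan2(v[1],v[0]))%360)
    # bottle: dark blob (blue body + black cap)
    R,G,B=[p[:,:,k].astype(int) for k in range(3)]
    blue=((B>R+15)&(B>G+8)&(B<140)).astype(np.uint8)
    n,l,st,ce=cv2.connectedComponentsWithStats(blue)
    for i in range(1,n):
        if st[i,4]>40 and 240<ce[i,0]<365 and 130<ce[i,1]<240:
            x,y,w,h=st[i,:4]
            hull=cv2.convexHull(np.argwhere(l==i)[:,::-1].astype(np.int32))
            M=cv2.moments(hull);c=(M['m10']/M['m00'],M['m01']/M['m00'])
            print("blue",st[i],c,cv2.minAreaRect(hull))
            for z in(.065,.075):
                v=ray("top",c,z)[0][:2]-C;print("  bottle z",z,v,np.hypot(*v),np.degrees(np.arctan2(v[1],v[0]))%360)
    # cap
    dark=((np.abs(R-B)<14)&(R<75)).astype(np.uint8)
    n,l,st,ce=cv2.connectedComponentsWithStats(dark)
    for i in range(1,n):
        if st[i,4]>25 and 240<ce[i,0]<365 and 130<ce[i,1]<240:
            v=ray("top",ce[i],.083)[0][:2]-C
            print("dark",st[i],ce[i],v,np.hypot(*v),np.degrees(np.arctan2(v[1],v[0]))%360)
E
python3 - <<'E'
from m import *
p=np.load("top0.npz")["p"];meas(p)
zoom("scene","sz0",np.load("scene0.npz")["p"])
C=np.array([.5716,.0959])
t=ray("top",[235+322/4.2-.4,120+497/4.2-.4],.0155)[0][:2]-C;print("tip",t,np.hypot(*t),np.degrees(np.arctan2(t[1],t[0]))%360)
# tray disc
hsv=cv2.cvtColor(p,cv2.COLOR_RGB2HSV)
m=cv2.inRange(hsv,(8,120,150),(22,255,255));m=cv2.morphologyEx(m,cv2.MORPH_OPEN,np.ones((5,5)))
cs=max(cv2.findContours(m,0,2)[0],key=cv2.contourArea)
q=ray("top",cv2.convexHull(cs).reshape(-1,2).astype(float),.027)[:,:2]
A=np.c_[2*q,np.ones(len(q))];s=np.linalg.lstsq(A,(q**2).sum(1),rcond=None)[0];print("tray",s[:2],np.sqrt(s[2]+s[:2]@s[:2]))
E
```

```text
brass [299.1935 137.7097] rel [0.1195 0.0066] r 0.11968468780573734 ang 3.1551403359194685
brass [349.1316 181.5789] rel [ 0.007  -0.1183] r 0.11848869126689218 ang 273.3956039406532
brass [302.0217 183.587 ] rel [ 0.0017 -0.0007] r 0.001860526848330447 ang 336.25822467099596
brass [253.8485 186.303 ] rel [-0.0053  0.1183] r 0.11842700284318051 ang 92.5735124230885
brass [304.2903 231.7097] rel [-0.1175 -0.0065] r 0.11770517469196018 ang 183.14169385414752
brass [311.6286 243.0143] rel [-0.1443 -0.0252] r 0.146483515416927 ang 189.89358894289057
blue [307 188  20  21 138] (316.183395291202, 198.2515489467162) ((316.0243835449219, 198.280517578125), (17.335289001464844, 17.179113388061523), 51.34019470214844)
  bottle z 0.065 [-0.0358 -0.0356] 0.050490724238963024 224.91390265289465
  bottle z 0.075 [-0.0371 -0.0353] 0.05126153599569595 223.56017969226465
dark [310 190  16  14 144] [316.7153 196.7292] [-0.0346 -0.0364] 0.050161706819064435 226.46291056071047
dark [283 195  12  13  83] [288.0723 200.3494] [-0.0434  0.0325] 0.05422007232062133 143.14942931250604
tip [-0.1314 -0.0243] 0.1336101746851179 190.46607919038442
tray [0.5738 0.0952] 0.13036950251519627
```

View pics/sz0.png

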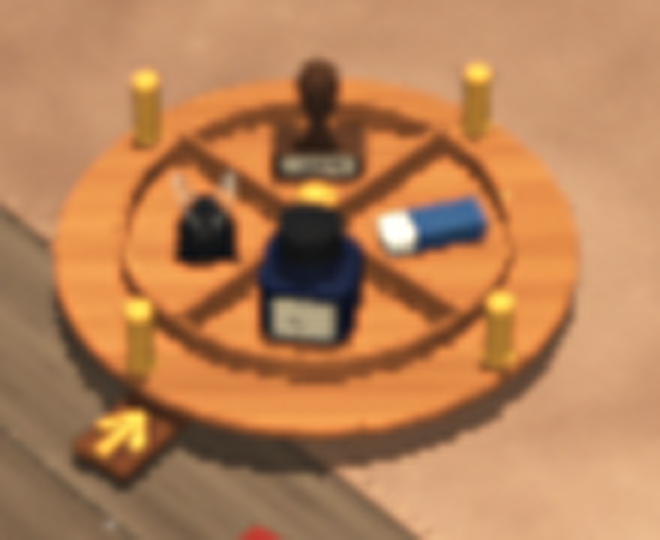

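Call:
servo_tool --moves '[{"tx": -0.25,"ty": -0.17,"fingers": 0},{"tx": -0.6,"ty": -0.42,"fingers": 0},{"tx": -0.98,"ty": -0.68,"fingers": 0},{"tx": -0.98,"ty": -0.68,"fingers": 0}]'

```text
$.moves[0]: bad value
```

Call:
servo_tool --moves '[{"tx": -0.3,"ty": -0.2,"fingers": 0},{"tx": -0.6,"ty": -0.42,"fingers": 0},{"tx": -0.98,"ty": -0.68,"fingers": 0},{"tx": -0.98,"ty": -0.68,"fingers": 0}]'

```text
$.moves[0]: bad value
```

Call:
servo_tool --moves '[{"tx": -0.3,"ty": -0.2,"fingers": 0},{"tx": -0.6,"ty": -0.42,"fingers": 0},{"tx": -0.98,"ty": -0.68,"fingers": 0},{"tx": -0.98,"ty": -0.68,"fingers": 0}]'

```text
$.moves[0]: bad value
```

Call:
servo_tool --moves '[{"tx": -0.25,"ty": -0.17,"tz": 0,"rx": 0,"ry": 0,"rz": 0,"fingers": 0},{"tx": -0.6,"ty": -0.42,"tz": 0,"rx": 0,"ry": 0,"rz": 0,"fingers": 0},{"tx": -0.98,"ty": -0.68,"tz": 0,"rx": 0,"ry": 0,"rz": 0,"fingers": 0},{"tx": -0.98,"ty": -0.68,"tz": 0,"rx": 0,"ry": 0,"rz": 0,"fingers": 0}]'

```text
clock: 0.43
tool_pos: [0.3204, 0.5212, 0.2299]
tcp_rot: [[-0.927, 0.376, 0.001], [0.376, 0.927, -0.004], [-0.002, -0.003, -1.0]]
contact_force: [1.3, -0.1, 0.8]
width: 0.0709
```

Call:
servo_tool --moves '[{"tx": -0.3,"ty": -0.2,"tz": 0,"rx": 0,"ry": 0,"rz": 0,"fingers": 0},{"tx": -0.6,"ty": -0.42,"tz": 0,"rx": 0,"ry": 0,"rz": 0,"fingers": 0},{"tx": -0.98,"ty": -0.68,"tz": 0,"rx": 0,"ry": 0,"rz": 0,"fingers": 0},{"tx": -0.98,"ty": -0.68,"tz": 0,"rx": 0,"ry": 0,"rz": 0,"fingers": 0},{"tx": -0.98,"ty": -0.68,"tz": 0,"rx": 0,"ry": 0,"rz": 0,"fingers": 0}]'

```text
clock: 0.85
tool_pos: [0.3876, 0.4187, 0.2305]
tcp_rot: [[-0.925, 0.381, 0.002], [0.381, 0.925, -0.004], [-0.003, -0.003, -1.0]]
contact_force: [0.3, 0.5, -0.8]
width: 0.0372
```

Call:
servo_tool --moves '[{"tx": -0.3,"ty": -0.2,"tz": 0,"rx": 0,"ry": 0,"rz": 0,"fingers": 0},{"tx": -0.6,"ty": -0.42,"tz": 0,"rx": 0,"ry": 0,"rz": 0,"fingers": 0},{"tx": -0.98,"ty": -0.68,"tz": 0,"rx": 0,"ry": 0,"rz": 0,"fingers": 0},{"tx": -0.98,"ty": -0.68,"tz": 0,"rx": 0,"ry": 0,"rz": 0,"fingers": 0},{"tx": -0.98,"ty": -0.68,"tz": 0,"rx": 0,"ry": 0,"rz": 0,"fingers": 0}]'

```text
clock: 1.27
tool_pos: [0.4535, 0.3169, 0.231]
tcp_rot: [[-0.923, 0.384, 0.002], [0.384, 0.923, -0.004], [-0.003, -0.003, -1.0]]
contact_force: [-0.1, 0.8, 0.4]
width: 0.0042
```

Call:
servo_tool --moves '[{"tx": -0.3,"ty": -0.2,"tz": 0.2,"rx": 0,"ry": 0,"rz": 0,"fingers": 0},{"tx": -0.6,"ty": -0.4,"tz": 0.5,"rx": 0,"ry": 0,"rz": 0,"fingers": 0},{"tx": -0.91,"ty": -0.58,"tz": 0.7,"rx": 0,"ry": 0,"rz": 0,"fingers": 0},{"tx": -0.91,"ty": -0.58,"tz": 0.7,"rx": 0,"ry": 0,"rz": 0,"fingers": 0},{"tx": -0.91,"ty": -0.58,"tz": 0.7,"rx": 0,"ry": 0,"rz": 0,"fingers": 0}]'

```text
clock: 1.68
tool_pos: [0.5153, 0.2272, 0.1599]
tcp_rot: [[-0.923, 0.386, -0.0], [0.386, 0.923, -0.006], [-0.002, -0.006, -1.0]]
contact_force: [-0.9, 1.6, 0.8]
width: 0.0006
```

```bash
python3 - <<'E'
from m import *
p=zoom("scene","sz1");cv2.imwrite("pics/s1.png",p[:,:,::-1])
s=ctrl.read_state();print(s["tool_pos"],s["tcp_rot"],s["clock"],s["width"])
E
```

```text
[0.5149 0.229  0.1609] [[-0.9234  0.3839  0.0005]
 [ 0.3839  0.9234 -0.0049]
 [-0.0024 -0.0043 -1.    ]] 1.7333 0.0004786978277175974
```

View pics/s1.png

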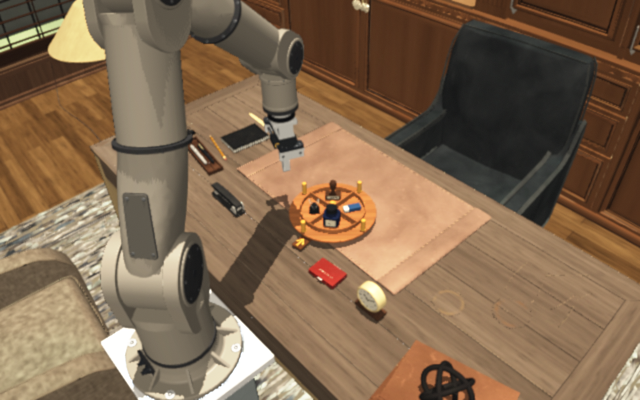

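Call:
servo_tool --moves '[{"tx": 0,"ty": 0,"tz": 0.3,"rx": 0,"ry": 0,"rz": 0,"fingers": 0},{"tx": 0,"ty": 0,"tz": 0.6,"rx": 0,"ry": 0,"rz": 0,"fingers": 0},{"tx": 0,"ty": 0,"tz": 0.85,"rx": 0,"ry": 0,"rz": 0,"fingers": 0},{"tx": 0,"ty": 0,"tz": 0.97,"rx": 0,"ry": 0,"rz": 0,"fingers": 0},{"tx": 0,"ty": 0,"tz": 0.97,"rx": 0,"ry": 0,"rz": 0,"fingers": 0},{"tx": 0,"ty": 0,"tz": 0.97,"rx": 0,"ry": 0,"rz": 0,"fingers": 0}]'

```text
clock: 2.23
tool_pos: [0.5147, 0.23, 0.0646]
tcp_rot: [[-0.924, 0.382, 0.0], [0.382, 0.924, -0.005], [-0.002, -0.004, -1.0]]
contact_force: [-1.1, 0.3, -0.0]
width: 0.0005
```

Call:
servo_tool --moves '[{"tx": -0.1,"ty": 0.02,"tz": 0,"rx": 0,"ry": 0,"rz": 0,"fingers": 0},{"tx": -0.2,"ty": 0.04,"tz": 0,"rx": 0,"ry": 0,"rz": 0,"fingers": 0},{"tx": -0.28,"ty": 0.06,"tz": 0,"rx": 0,"ry": 0,"rz": 0,"fingers": 0},{"tx": -0.33,"ty": 0.07,"tz": 0,"rx": 0,"ry": 0,"rz": 0,"fingers": 0},{"tx": -0.37,"ty": 0.07,"tz": 0,"rx": 0,"ry": 0,"rz": 0,"fingers": 0},{"tx": -0.41,"ty": 0.08,"tz": 0,"rx": 0,"ry": 0,"rz": 0,"fingers": 0},{"tx": -0.45,"ty": 0.08,"tz": 0,"rx": 0,"ry": 0,"rz": 0,"fingers": 0},{"tx": -0.49,"ty": 0.08,"tz": 0,"rx": 0,"ry": 0,"rz": 0,"fingers": 0},{"tx": -0.53,"ty": 0.08,"tz": 0,"rx": 0,"ry": 0,"rz": 0,"fingers": 0},{"tx": -0.56,"ty": 0.08,"tz": 0,"rx": 0,"ry": 0,"rz": 0,"fingers": 0}]'

```text
clock: 3.07
tool_pos: [0.5699, 0.2157, 0.0646]
tcp_rot: [[-0.924, 0.383, 0.0], [0.383, 0.924, -0.005], [-0.002, -0.004, -1.0]]
contact_force: [-0.4, 0.4, 0.6]
width: 0.0002
```

```bash
python3 - <<'E'
from m import *
p=zoom("top","tz2");meas(p,np.array([.573,.0955]));p=zoom("scene","sz2")
s=ctrl.read_state();print(s["tool_pos"],s["clock"],s["contact_force"])
E
```

```text
brass [305.7273 138.0606] rel [ 0.1173 -0.0095] r 0.11766575369724468 ang 355.35371541520107
brass [302.     183.6087] rel [ 0.0002 -0.0003] r 0.0003856235615132215 ang 310.05093882177823
brass [349.1111 188.1111] rel [-0.0109 -0.1176] r 0.11806554244393255 ang 264.69650303320543
brass [298.  231.5] rel [-0.1184  0.0093] r 0.11874932533185184 ang 175.5133541619882
brass [311.5634 243.0563] rel [-0.1458 -0.0246] r 0.14787216850797405 ang 189.57698165959073
blue [304 189  20  22 145] (313.7757685352622, 199.6757082579867) ((313.9852600097656, 199.80882263183594), (17.492855072021484, 17.32135772705078), 59.03623962402344)
  bottle z 0.065 [-0.0407 -0.0293] 0.05015274008748518 215.76783408599772
  bottle z 0.075 [-0.042  -0.0291] 0.051108623956965235 214.6494208270431
dark [251 124  10  27  34] [255.8824 137.0588] [0.112  0.1129] 0.1590621068834351 45.23831390253577
dark [266 175  27  31 468] [276.4081 191.4487] [-0.0232  0.0611] 0.06535265453424537 110.77016670566016
dark [308 192  13  14 141] [314.227  198.5461] [-0.0404 -0.0299] 0.05027242355088005 216.56377612438672
[0.57   0.2155 0.0646] 3.1667 [0.1333 0.5359 0.1198]
```

View pics/tz2.png

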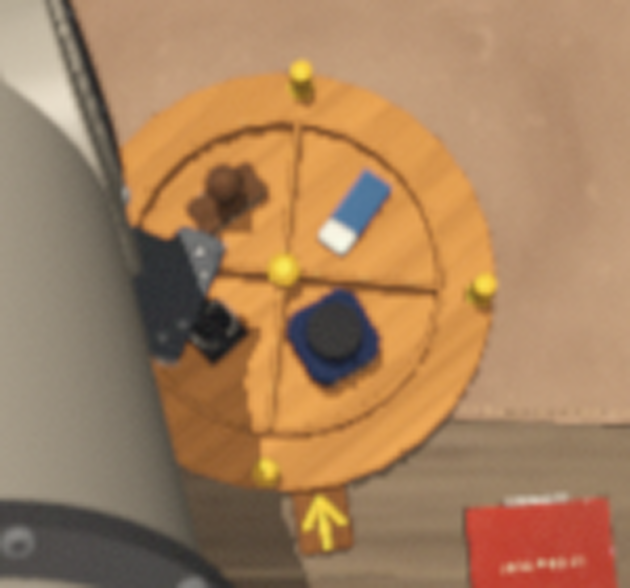

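View pics/sz2.png

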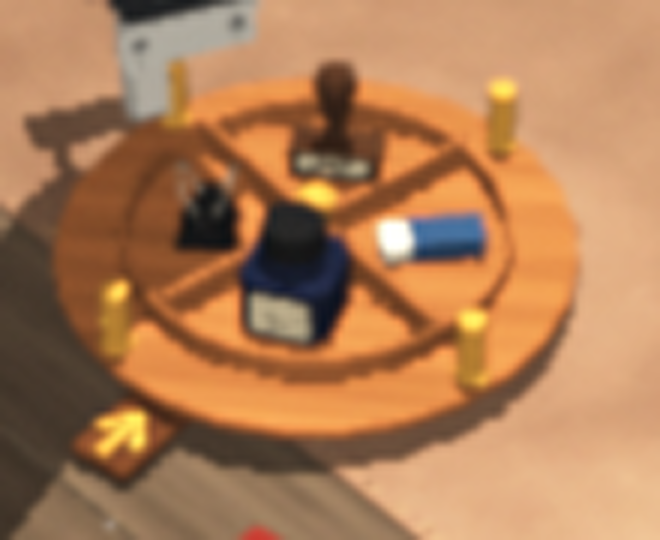

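Call:
servo_tool --moves '[{"tx": -0.04,"ty": 0.01,"tz": 0,"rx": 0,"ry": 0,"rz": 0,"fingers": 0},{"tx": -0.09,"ty": 0.02,"tz": 0,"rx": 0,"ry": 0,"rz": 0,"fingers": 0},{"tx": -0.14,"ty": 0.02,"tz": 0,"rx": 0,"ry": 0,"rz": 0,"fingers": 0},{"tx": -0.2,"ty": 0.03,"tz": 0,"rx": 0,"ry": 0,"rz": 0,"fingers": 0},{"tx": -0.26,"ty": 0.04,"tz": 0,"rx": 0,"ry": 0,"rz": 0,"fingers": 0},{"tx": -0.32,"ty": 0.05,"tz": 0,"rx": 0,"ry": 0,"rz": 0,"fingers": 0},{"tx": -0.37,"ty": 0.06,"tz": 0,"rx": 0,"ry": 0,"rz": 0,"fingers": 0},{"tx": -0.41,"ty": 0.06,"tz": 0,"rx": 0,"ry": 0,"rz": 0,"fingers": 0},{"tx": -0.44,"ty": 0.06,"tz": 0,"rx": 0,"ry": 0,"rz": 0,"fingers": 0},{"tx": -0.46,"ty": 0.06,"tz": 0,"rx": 0,"ry": 0,"rz": 0,"fingers": 0}]'

```text
clock: 4.0
tool_pos: [0.6151, 0.2032, 0.0647]
tcp_rot: [[-0.924, 0.383, 0.001], [0.383, 0.924, -0.005], [-0.002, -0.004, -1.0]]
contact_force: [-1.0, -0.4, -0.3]
width: 0.0002
```

```bash
python3 - <<'E'
from m import *
p=zoom("top","tz3");meas(p,np.array([.573,.0955]));p=zoom("scene","sz3")
s=ctrl.read_state();print(s["tool_pos"],s["clock"],s["contact_force"])
E
```

```text
brass [323.5455 143.2121] rel [ 0.1041 -0.0546] r 0.11751502257282108 ang 332.3275775720446
brass [301.9362 183.4468] rel [ 0.0007 -0.0001] r 0.000670179800301404 ang 348.2848654601107
brass [343.9744 206.1282] rel [-0.0561 -0.1041] r 0.11823054010258645 ang 241.68337728796828
brass [312.1053 242.4737] rel [-0.1443 -0.026 ] r 0.1466581320829281 ang 190.20740403475892
blue [298 194  18  19 147] (306.6483180428134, 202.9681957186544) ((306.76239013671875, 203.12376403808594), (17.51265525817871, 17.214143753051758), 84.2894058227539)
  bottle z 0.065 [-0.0489 -0.0118] 0.05025739469776729 193.57774191513548
  bottle z 0.075 [-0.0501 -0.0117] 0.05146825607726957 193.18567239529065
dark [275 155  16  41 286] [282.0804 170.7378] [0.0277 0.0479] 0.055386147606011855 59.93246586257915
dark [301 196  13  13 140] [306.8929 201.9571] [-0.0487 -0.0123] 0.05019388880257337 194.16371457609134
dark [231 201  77  74 695] [284.9137 228.6058] [-0.1125  0.04  ] 0.11942931745576918 160.4464221953157
[0.6151 0.2031 0.0647] 4.1 [-0.1649  0.2999  0.819 ]
```

View pics/tz3.png

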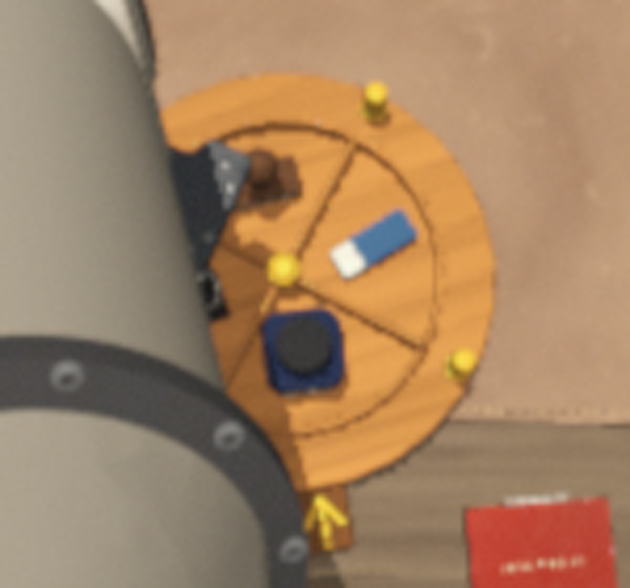

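View pics/sz3.png

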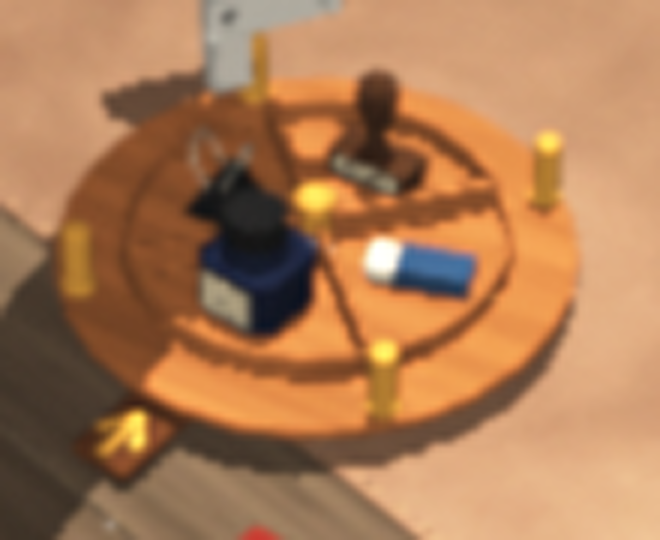

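Call:
servo_tool --moves '[{"tx": -0.02,"ty": 0,"tz": 0,"rx": 0,"ry": 0,"rz": 0,"fingers": 0},{"tx": -0.04,"ty": 0,"tz": 0,"rx": 0,"ry": 0,"rz": 0,"fingers": 0},{"tx": -0.06,"ty": 0,"tz": 0,"rx": 0,"ry": 0,"rz": 0,"fingers": 0},{"tx": -0.08,"ty": 0,"tz": 0,"rx": 0,"ry": 0,"rz": 0,"fingers": 0},{"tx": -0.085,"ty": 0,"tz": 0,"rx": 0,"ry": 0,"rz": 0,"fingers": 0},{"tx": -0.085,"ty": 0,"tz": 0,"rx": 0,"ry": 0,"rz": 0,"fingers": 0}]'

```text
clock: 4.6
tool_pos: [0.6231, 0.1998, 0.0648]
tcp_rot: [[-0.924, 0.384, 0.001], [0.383, 0.924, -0.005], [-0.003, -0.004, -1.0]]
contact_force: [-0.5, -0.1, -0.1]
width: 0.0005
```

Call:
servo_tool --moves '[{"tx": 0.1,"ty": 0,"tz": 0,"rx": 0,"ry": 0,"rz": 0,"fingers": 0},{"tx": 0.3,"ty": 0.1,"tz": 0,"rx": 0,"ry": 0,"rz": 0,"fingers": 0},{"tx": 0.4,"ty": 0.3,"tz": 0,"rx": 0,"ry": 0,"rz": 0,"fingers": 0},{"tx": 0.4,"ty": 0.6,"tz": -0.2,"rx": 0,"ry": 0,"rz": 0,"fingers": 0},{"tx": 0.4,"ty": 0.9,"tz": -0.5,"rx": 0,"ry": 0,"rz": 0,"fingers": 0},{"tx": 0.4,"ty": 0.9,"tz": -0.7,"rx": 0,"ry": 0,"rz": 0,"fingers": 0},{"tx": 0.4,"ty": 0.9,"tz": -0.7,"rx": 0,"ry": 0,"rz": 0,"fingers": 0}]'

```text
clock: 5.18
tool_pos: [0.6218, 0.3019, 0.1385]
tcp_rot: [[-0.925, 0.381, 0.006], [0.381, 0.925, -0.001], [-0.006, 0.001, -1.0]]
contact_force: [0.3, -0.5, -1.2]
width: 0.0006
```

```bash
python3 - <<'E'
from m import *
p=zoom("top","tz4");np.save("t4.npy",p);meas(p,np.array([.573,.0955]));p=zoom("scene","sz4");np.save("s4.npy",p)
s=ctrl.read_state();print(s["tool_pos"],s["clock"],s["contact_force"])
E
```

```text
brass [326.4857 144.7429] rel [ 0.1001 -0.062 ] r 0.11775925251415803 ang 328.2361975434656
brass [261.4062 158.9688] rel [0.0626 0.1013] r 0.11905804275196503 ang 58.25954635330669
brass [301.9333 183.5556] rel [ 0.0004 -0.0001] r 0.0004032274256496195 ang 341.27358748797144
brass [342.2353 208.8235] rel [-0.0628 -0.0997] r 0.11780355350636644 ang 237.79587097567457
brass [276.2903 224.2903] rel [-0.1007  0.0623] r 0.1184346893051093 ang 148.25727352124815
brass [311.5068 243.1644] rel [-0.1461 -0.0245] r 0.14811802541607785 ang 189.5040666582153
blue [297 195  18  18 150] (305.4091189155884, 203.46210720887245) ((305.5, 203.5), (17.0, 17.0), 90.0)
  bottle z 0.065 [-0.0501 -0.0088] 0.0508347306897779 189.92266680689713
  bottle z 0.075 [-0.0513 -0.0087] 0.052057239851127986 189.66056891089048
dark [277 184  11  12  86] [281.407  189.4535] [-0.0183  0.0491] 0.052431853006225944 110.41964825105663
dark [299 196  13  14 139] [305.3237 202.2374] [-0.0493 -0.0085] 0.05007686978605281 189.78530612961043
[0.6202 0.299  0.1347] 5.2833 [ 0.1253 -0.5751  0.2653]
```

View pics/tz4.png

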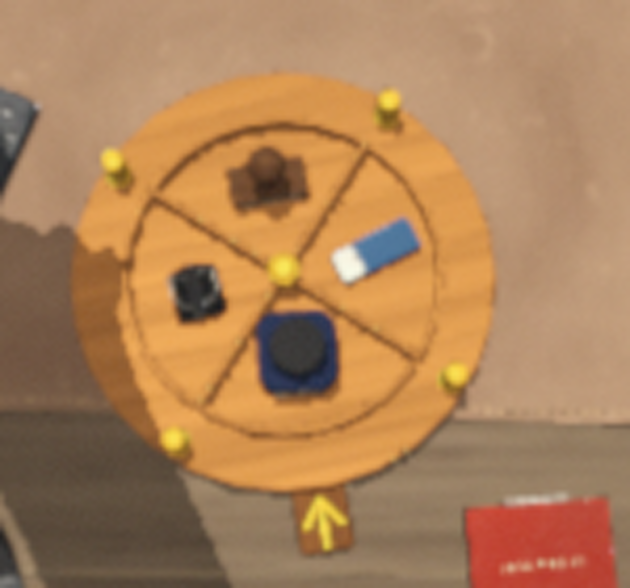

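View pics/sz4.png

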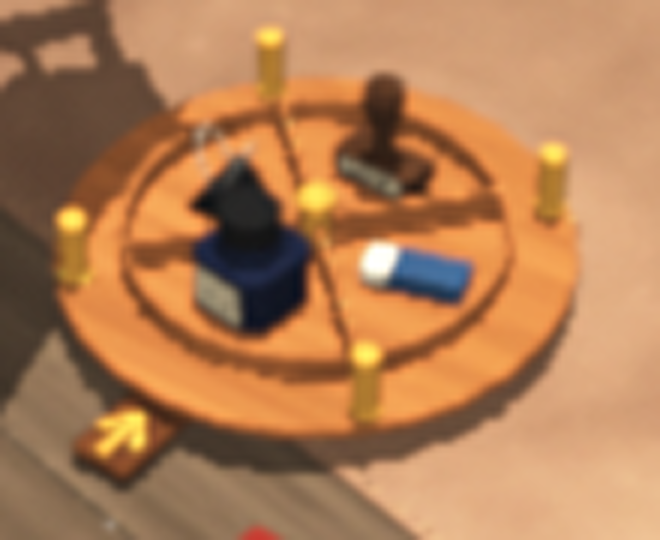

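```bash
python3 - <<'E'
from m import *
f=lambda a:[(280+(x+.5)/6-.5,170+(y+.5)/6-.5) for x,y in a]
C=np.array([.573,.0955])
kn=ray("scene",f([(316,190)]),.061)[0][:2];print("knob",kn)
ar=ray("scene",f([(122,432)]),.0155)[0][:2]
b=ray("scene",f([(199,303),(249,332),(303,286)]),.028)[:,:2]
print(b,ar); bc=(b[0]+b[2])/2
print(np.linalg.norm(b[0]-b[1]),np.linalg.norm(b[2]-b[1]))
for n,v in(("bottle",bc-kn),("arrow",ar-kn)):print(n,v,np.degrees(np.arctan2(v[1],v[0]))%360)
e=b[1]-b[2];print("side dir",np.degrees(np.arctan2(e[1],e[0]))%90)
E
```

```text
knob [0.5763 0.095 ]
[[0.5038 0.1012]
 [0.5077 0.0694]
 [0.5486 0.0752]] [0.4272 0.0701]
0.03207090923744371 0.04128992544424681
bottle [-0.0501 -0.0068] 187.76147972664435
arrow [-0.1491 -0.0249] 189.4701056467488
side dir 8.065509424230072
```

```bash
python3 - <<'E'
from m import *
p,d=ctrl.read_camera("top");c=ctrl.camera_params("top")
v,u=np.mgrid[170:235,270:345];u=u.ravel();v=v.ravel();z=d[v,u]
q=cv2.undistortPoints(np.c_[u,v].astype(float).reshape(-1,1,2),c["camera_matrix"],np.array(c["dist"])).reshape(-1,2)
T=c["cam_to_world"];P=(np.c_[q,np.ones(len(q))]*z[:,None])@T[:3,:3].T+T[:3,3]
rgb=p[v,u].astype(int);R,G,B=rgb.T
C=np.array([.573,.0955])
near=np.hypot(*(P[:,:2]-[.523,.087]).T)<.036
kn=np.hypot(*(P[:,:2]-C).T)<.012
print("knob",P[kn&(P[:,2]>.05)].mean(0))
pl=(np.hypot(*(P[:,:2]-C).T)<.09);print("tray z med",np.median(P[pl,2]))
for nm,m in(("shoulder/all>.06",near&(P[:,2]>.055)&(R<90)),("cap",near&(P[:,2]>.077)&(R<90))):
    w=P[m];w=w[np.hypot(*(w[:,:2]-C).T)>.015];x=w[:,:2]
    rc=cv2.minAreaRect(x.astype(np.float32));cc=np.array(rc[0])-C
    print(nm,len(w),np.median(w[:,2]),w.max(0),w.min(0),rc,cc,np.hypot(*cc),np.degrees(np.arctan2(*cc[::-1]))%360)
    mm=x.mean(0)-C;print(mm,np.degrees(np.arctan2(*mm[::-1]))%360)
E
```

```text
knob [0.5731 0.096  0.0587]
tray z med 0.02768306310017915
shoulder/all>.06 319 0.0630733550293473 [0.5451 0.1099 0.0887] [0.4998 0.0655 0.055 ] ((0.5226966142654419, 0.08744443953037262), (0.0452558808028698, 0.0443112775683403), 1.3353992700576782) [-0.0503 -0.0081] 0.05094430950400214 189.09807159293155
[-0.0514 -0.0085] 189.4235165657094
cap 139 0.08464299543197207 [0.5387 0.1022 0.0887] [0.5092 0.0734 0.0791] ((0.5239679217338562, 0.08777658641338348), (0.028837239369750023, 0.029509322717785835), 89.91268157958984) [-0.049  -0.0077] 0.049636637844712846 188.95154070604775
[-0.0492 -0.0077] 188.9075346361713
```

```bash
python3 - <<'E'
from m import *
s=ctrl.read_state();print(s["clock"],s["contact_force"],abs(s["dq"]).max());a=np.load("top0.npz")["p"].astype(int);b=ctrl.read_camera("top")[0].astype(int)
for n,(x0,x1,y0,y1) in dict(stapler=(158,230,252,274),pad=(343,386,236,266),clock=(405,450,238,262)).items():print(n,abs(a-b)[y0:y1,x0:x1].mean())
print(ctrl.hand_in())
E
```

```text
5.3333 [ 0.3851  0.4968 -0.6484] 0.83083250385771
stapler 49.27293771043771
pad 2.112403100775194
clock 2.2981481481481483
the job is handed in; nothing more can be done
None
```

The ink bottle now stands at the front, in line behind the brass arrow, and I have handed the job in. I pushed the left peg clockwise about 35° with the closed fingers, in three slow strokes. Then I drew the arm back and up, clear of the carousel, after about 5.3 s on the clock.

**Alignment:** In the last overhead pictures, the bottle's direction from the turning axis was 189–190° and the arrow's was 189.5–189.8°, so they agree to within about 1°. Two checks disagreed:
- **Side camera:** a rough check with hand-picked corners put the bottle at 187.8° against 189.5° for the arrow. The sides it gave were too short for the bottle, so I trusted it less.
- **Compartment:** its middle lies at about 193°, because the bottle stands about 3° off-centre in it. I lined up the bottle itself, not the compartment.

**Other things:** All four items still stood upright in their compartments in the last pictures, and the measured tool force stayed within about 2 N. The stamp pad and clock showed almost no change in the overhead picture. The stapler's patch of that picture did change a lot. The arm or its shadow may have covered it, but I did not look at it separately. The arm was never planned near the stapler, so I have no direct confirmation that it stayed put.

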